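# Set the bedside lamp for the night

### The job

Set the night lamp: first lift the black lidded jar that stands in the way of the timer dial off the lamp and put it down gently, upright, wholly on the round cork coaster. Turn the timer dial right back (anticlockwise) to its stop, then wind it on clockwise until it rests in the sixth click from the stop; also turn the lamp's revolving shade until it rests in the click where its window faces straight at the dial. Leave everything else where it stands.

Things in the scene. Friction and masses are not known exactly. Their poses are not given: they have to be found in the camera images.
- lamp: The night lamp's wooden plinth, fixed to the table: a board 240 (its x) by 400 (its y) by 22 mm thick; origin at the centre of its underside, z up, turned only about the vertical. It carries the timer dial, the revolving shade, and (loose) the jar and a candle tin 48 mm wide, 35 mm high near (88, 60) mm in the plinth's frame, within 7 mm.
- dial_axis (a point): Centre of the dial's top face, on its vertical axis, at (0, -85, 58) mm in the plinth's frame. The dial is a white ceramic disc 90 mm in diameter, 36 mm high. A brass lever 16 mm wide and 12 mm thick lies on its top and points outwards to 80 mm from the axis; on the lever stands a round brass post 14 mm in diameter to push, 62 mm from the axis. Plain dark marks on the plinth show the eleven rest positions; the mark at the stop is longer.
- dial_post (a point): Centre of the dial's upright post, which is free from 70 to 117 mm above the table; this point is 97 mm above the table, 62 mm from the dial's axis.
- dial (a joint): Angle of the timer dial, rad: 0 at its stop (lever at +60 degrees from the plinth's +x, anticlockwise seen from above), growing as the lever turns clockwise seen from above; clicks every 30 degrees (0.5236), the last, tenth, at 5.236. The sixth click is 3.1416. Past half-way between two clicks it snaps into the next by itself. Turning takes about 3 to 5 N at the post. It starts between the seventh and the tenth click.
- shade_axis (a point): Centre of the shade's brass top, on its vertical axis, at (0, 115, 100) mm in the plinth's frame. The shade is a drum 116 mm in diameter, 72 mm high (28 to 100 mm above the table) with a pleated beige wall, one window 60 degrees wide in that wall, and one brass post 14 mm in diameter standing on its top above the middle of the window, 42 mm from the axis.
- shade_post (a point): Centre of the shade's upright post, which is free from 100 to 142 mm above the table; this point is 122 mm above the table, 42 mm from the shade's axis, in the direction the window faces.
- shade (a joint): Angle of the shade, rad: 0 (and equally 6.283) when the window and post face straight at the dial (the plinth's -y), growing anticlockwise seen from above; clicks every 45 degrees (0.785), and like the dial it snaps on past half-way. It can be turned either way, from -0.2 to 6.48. Turning takes about 5 to 7 N at the post. It starts at any click but the wanted one.
- jar_center (a point): Centre of the loose jar, half-way up, 57 mm above its underside: black round body 62 mm in diameter (54 mm at its foot), brass lid fixed on it, highest at 74 mm, and a plain brass knob on the lid, 20 mm in diameter, from 74 to 114 mm above its underside, to lift it by. About 0.28 kg. It starts on the plinth (22 mm above the table) in the sweep of the dial's lever.
- coaster_top (a point): Centre of the top face of the cork coaster, a disc 110 mm in diameter, 6 mm thick, fixed on the table. With a succulent in a pot (80 mm wide, 110 mm high), a mug (76 mm and a handle, 85 mm high) and a small clock (95 by 45 mm, 80 mm high) it shares four places, two on each side of the lamp, dealt anew each time.
- succulent: Bystander: succulent in a brass pot, 80 mm wide, 110 mm high; origin at the centre of its underside.
- mug: Bystander: white mug 76 mm in diameter, with a handle, 85 mm high; origin at the centre of its underside.
- clock: Bystander: small grey clock 45 by 95 by 80 mm high; origin at the centre of its underside.
- candle: Bystander: candle in a metal tin, 48 mm in diameter, 34 mm high, standing on the plinth; origin at the centre of its underside.
- trinket: Bystander: small steel bowl 56 mm in diameter, 26 mm high, standing on the plinth near (-88, 55) mm in its frame; origin at the centre of its underside.
- jar: The jar itself, origin at the centre of its underside (see jar_center).

How it is judged:
By the outcome, as a careful person would: the job done as asked, in the order asked, and still so for the second after the job is handed in, with the robot touching nothing.
It also fails if it takes over 72 s, if anything falls off the work surface, if the arm or the gripper's body presses on something with over 40 N, if the wrist force passes 120 N, or if a joint passes its speed limit or range.

### The arm

A 7-joint arm with a two-finger parallel gripper is mounted at the origin on the work surface. World frame = base frame: x ahead of the robot, y to its left, z up, the work surface at z = 0. Lengths are in m, angles in rad, forces in N, time in s.
With the tool pointing down it reaches from about 0.425 to 0.825 m from the base axis. Payload 3.6 kg.
Tool frame: the origin (TCP) lies where the fingers leave the gripper's body, on its centre line; the fingertips stand 73 mm ahead of it and the grasp point (between the pads) lies 54 mm ahead of it; x points along the fingers, y is the direction in which the jaws open and shut, and the axes are right-handed (so a half turn about x gives the same grasp; the last joint's range is limited). The gripper opens to 85 mm and grips with 20 to 120 N. Pads are 22 mm wide; open, the fingers measure 114 mm over their backs; the gripper's body (76 mm by 85 mm) begins 54 mm behind the grasp point. The pads swing forward as they close: fully open they stand 13 mm farther back than shut.
Start: joints at [-1.232, 0.615, -0.013, 1.423, 0.008, 1.103, -0.04], TCP at [0.232, 0.607, 0.304] pointing down, gripper open.
Joint ranges: [-3.12, 3.12], [-0.3, 2.06], [-1.34, 1.32], [0.26, 2.42], [-1.36, 4.5], [0.01, 1.98], [-2.84, 2.84]. Speed limits (rad/s): [2.79, 2.79, 3.14, 3.14, 3.14, 3.14, 3.14].

### API

Orientations are given as a unit quaternion [x, y, z, w].
In Python, from station import arm, snapshot, camera_info, ticket gives the robot as it stands. Calls block until the motion is done:
- arm.movep(position, orientation): joint-space move of the TCP to a pose.
- arm.line_to(position, velocity=0.15, ori=None): straight line of the TCP; ori=None keeps the orientation; velocity is the mean speed in m/s.
- arm.move_j(angles): joint-space move.
- arm.move_gripper(opening, effort=None): opening from 0.0 (shut) to 1.0 (fully open); effort is the grip in N (None keeps the last); returns when the fingers have stopped.
- arm.pause(seconds).
- arm.ik(position, orientation): joint angles nearest the present ones, or None.
- snapshot(name): name is "side" or "top"; returns the picture (400x640x3 uint8, blue, green, red); there is no depth.
- camera_info(name): a dict with "fx", "fy", "cx", "cy" (pixels), "R" (3x3) and "t" (3): a world point X has camera coordinates R X + t. Camera axes: x right, y down, z forward; pixel columns grow to the right and rows downward; lengths in m; the calibration is good to about 2 mm. A picture is of the moment at which its call begins. camera_info takes no time and is no camera call.
A pose or a line that the arm cannot do raises arm.MotionError and nothing moves.
- ticket.finish_job(): hands the job in, once; it reports no verdict.
Readings, each from a call of its own:
- arm.read_time(): time.
- arm.read_joint_positions(): joint angles.
- arm.read_dq(): joint speeds.
- arm.read_effort(): joint torques, N m.
- arm.read_tool_pos(): TCP position.
- arm.read_eef_rot(): TCP orientation.
- arm.read_ft_force(): force on the tool from outside, world axes, zero at the start.
- arm.read_wrist_torque(): the same for the moment, N m.
- arm.read_opening(): opening from 0.0 (shut) to 1.0 (fully open).
Only numpy, scipy, OpenCV 4.12 (cv2) and the standard library are available. Lean on these libraries where they do the work, as an engineer would, in place of code of your own. Each camera call takes 0.05 s, during which the arm holds its last target.

## Working session

There is one attempt and no reset: what is moved stays moved. The work goes in short steps, each a Python script; the robot and the scene stay as the last script left them, time stands still between calls to the robot, and variables do not carry over. Pictures are saved under pics/ and viewed, and the job is handed in when it is done.

```bash
ls; mkdir -p pics; python3 - <<'E'
from station import arm, snapshot, camera_info
import cv2
for n in ("side","top"):
    cv2.imwrite(f"pics/{n}0.png",snapshot(n)); c=camera_info(n); print(n,c)
print(arm.read_time(),arm.read_tool_pos(),arm.read_eef_rot(),arm.read_ft_force())
E
```

```text
pics
side {'fx': 472.31839059873505, 'fy': 472.31839059873505, 'cx': 319.6997451767912, 'cy': 210.58621385221394, 'R': array([[ 0.69481786, -0.71912218, -0.00956137],
       [-0.51814888, -0.49132866, -0.70008419],
       [ 0.4987483 ,  0.49138522, -0.71399629]]), 't': array([-0.40126886,  0.34333478,  0.93891555])}
top {'fx': 467.6821677521734, 'fy': 467.6821677521734, 'cx': 310.0395217762336, 'cy': 202.3851075747383, 'R': array([[ 0.01672809, -0.99985543, -0.00304888],
       [-0.99435677, -0.01631644, -0.10482555],
       [ 0.10476064,  0.0047852 , -0.99448595]]), 't': array([-0.01239265,  0.57869895,  1.32970567])}
0.1 [0.23225624 0.60652706 0.30286047] [ 0.12774742  0.69547104 -0.12936297  0.69517325] [-0.7383858  -0.65959246 -0.26420343]
```

View pics/side0.png

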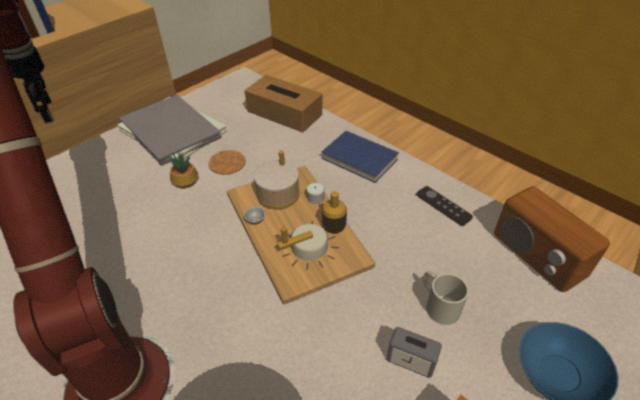

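View pics/top0.png

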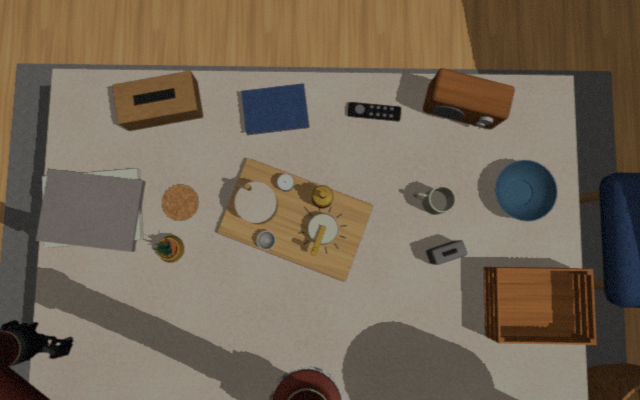

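The lamp is at about (295,218) in the top view, the jar at (322,196), the coaster at (180,202), and the succulent at (170,248). I'll enlarge these areas.

```bash
python3 - <<'E'
import cv2
t=cv2.imread("pics/top0.png"); s=cv2.imread("pics/side0.png")
def crop(im,x0,y0,w,h,k,name):
    c=cv2.resize(im[y0:y0+h,x0:x0+w],None,fx=k,fy=k,interpolation=cv2.INTER_CUBIC)
    for x in range((x0+19)//20*20,x0+w,20):
        cv2.line(c,((x-x0)*k,0),((x-x0)*k,8),(0,0,255),1); cv2.putText(c,str(x),((x-x0)*k,20),0,.4,(0,0,255),1)
    for y in range((y0+19)//20*20,y0+h,20):
        cv2.line(c,(0,(y-y0)*k),(8,(y-y0)*k),(0,0,255),1); cv2.putText(c,str(y),(10,(y-y0)*k+4),0,.4,(0,0,255),1)
    cv2.imwrite(name,c)
crop(t,215,150,160,135,5,"pics/tc.png"); crop(s,220,145,160,120,5,"pics/sc.png"); crop(t,130,170,90,100,5,"pics/cc.png")
E
```

```text
(no output)
```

View pics/tc.png

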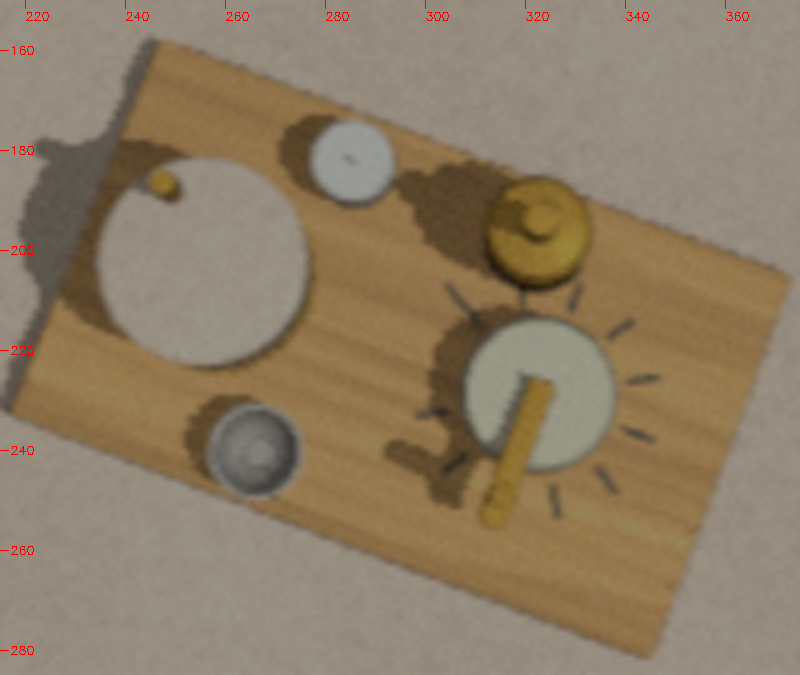

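View pics/sc.png

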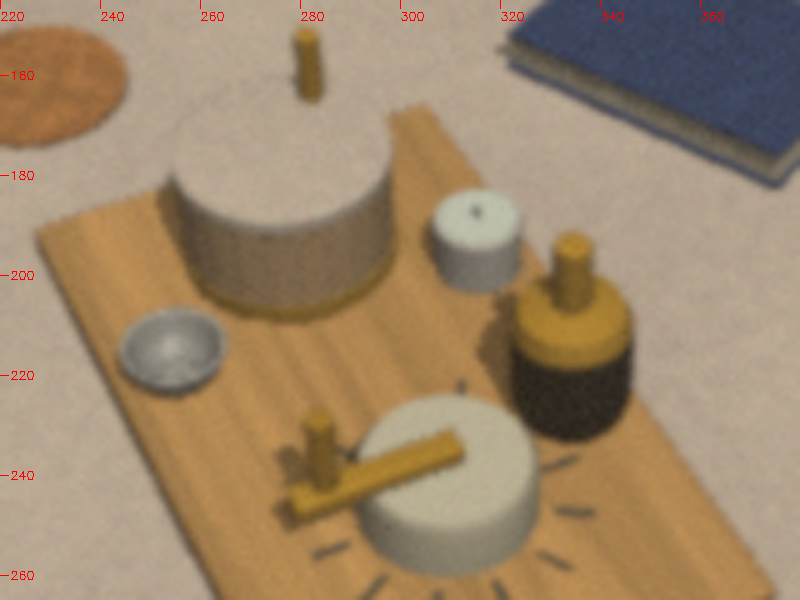

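View pics/cc.png

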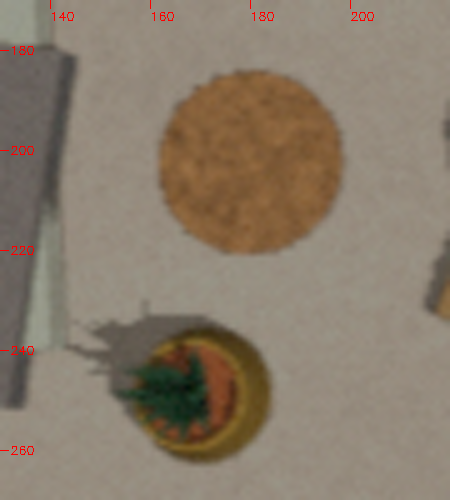

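```bash
cat > h.py <<'E'
import numpy as np, cv2
from station import arm, snapshot, camera_info
def ray(n,u,v,z):
    c=camera_info(n);R=np.array(c["R"]);t=np.array(c["t"])
    C=-R.T@t; d=R.T@np.array([(u-c["cx"])/c["fx"],(v-c["cy"])/c["fy"],1])
    return C+d*(z-C[2])/d[2]
def proj(n,X):
    c=camera_info(n);p=np.array(c["R"])@np.array(X)+np.array(c["t"])
    return np.array([c["fx"]*p[0]/p[2]+c["cx"],c["fy"]*p[1]/p[2]+c["cy"]])
def crop(n,x0,y0,w,h,k,name,im=None,pts=()):
    im=snapshot(n) if im is None else im
    c=cv2.resize(im[y0:y0+h,x0:x0+w],None,fx=k,fy=k,interpolation=cv2.INTER_CUBIC)
    for x in range((x0+19)//20*20,x0+w,20):
        cv2.line(c,((x-x0)*k,0),((x-x0)*k,8),(0,0,255),1); cv2.putText(c,str(x),((x-x0)*k,20),0,.4,(0,0,255),1)
    for y in range((y0+19)//20*20,y0+h,20):
        cv2.line(c,(0,(y-y0)*k),(8,(y-y0)*k),(0,0,255),1); cv2.putText(c,str(y),(10,(y-y0)*k+4),0,.4,(0,0,255),1)
    for X in pts:
        u,v=proj(n,X); cv2.circle(c,(int((u+.5-x0)*k),int((v+.5-y0)*k)),3,(255,0,255),1)
    cv2.imwrite("pics/"+name+".png",c)
E
python3 - <<'E'
from h import *
# image crops: resized px u' = (u+.5-x0)*k-.5
f=lambda x,y:(215+x/5-.4,150+y/5-.4)
cs=[f(155,38),f(792,277),f(650,658),f(8,410)]
W=np.array([ray("top",*c,.022) for c in cs]); print(W)
loc=np.array([[.12,.2],[.12,-.2],[-.12,-.2],[-.12,.2]])
def fit(L,W):
    cl,cw=L.mean(0),W.mean(0);H=(L-cl).T@(W-cw);th=np.arctan2(H[0,1]-H[1,0],H[0,0]+H[1,1])
    R=np.array([[np.cos(th),-np.sin(th)],[np.sin(th),np.cos(th)]]);return th,R,cw-R@cl
th,R,o=fit(loc,W[:,:2]); print("corners",th,o,(loc@R.T+o-W[:,:2])*1000)
# axes: dial top centre, shade top centre
dc=ray("top",*f(540,393),.058);sc=ray("top",*f(204,263),.100);print(dc,sc,np.linalg.norm((dc-sc)[:2]))
L=np.array([[0,-.085],[0,.115]]);th2,R2,o2=fit(L,np.array([dc,sc])[:,:2]);print("axes",th2,o2)
inv=lambda p:(R.T@(p[:2]-o))*1000
for n,p in dict(dial=dc,shade=sc,dpost=ray("top",*f(491,513),.117),spost=ray("top",*f(163,182),.142),jartop=ray("top",*f(542,218),.136),jarlid=ray("top",*f(540,226),.096),candle=ray("top",*f(352,160),.057),bowl=ray("top",*f(255,450),.048)).items(): print(n,p,inv(p))
g=lambda x,y:(220+x/5-.4,145+y/5-.4)
print("jar side",inv(ray("side",*g(573,238),.136)),inv(ray("side",*g(573,290),.096)))
print("sdial", inv(ray("side",*g(320,415),.117)),inv(ray("side",*g(308,36),.142)))
print("coaster",ray("top",130+251/5-.4,170+162/5-.4,.006),"succ", ray("top",130+200/5,170+398/5,.1), np.linalg.norm(ray("top",130+160/5-.4,170+162/5-.4,.006)-ray("top",130+343/5-.4,170+162/5-.4,.006)))
E
```

```text
[[ 0.71094325  0.19004659  0.022     ]
 [ 0.57504364 -0.18691963  0.022     ]
 [ 0.3535614  -0.10590526  0.022     ]
 [ 0.48978978  0.26873874  0.022     ]]
corners -0.3470890096295849 [0.53233452 0.04149011] [[ 2.26767138 -1.30251846]
 [ 2.10253355 -0.48306277]
 [-2.10328149  0.14140766]
 [-2.26692343  1.64417357]]
[ 0.50299517 -0.0397338   0.058     ] [0.56953233 0.14763566 0.1       ] 0.1988328686550364
axes -0.3412217722645832 [0.53124417 0.03981573]
dial [ 0.50299517 -0.0397338   0.058     ] [ 3.95201444e-02 -8.63604043e+01]
shade [0.56953233 0.14763566 0.1       ] [ -1.1270728  112.46904205]
dpost [ 0.43501292 -0.01290469  0.117     ] [-73.01497298 -84.25616546]
spost [0.60844234 0.16573723 0.142     ] [ 29.30514231 142.72685686]
jartop [ 0.59308021 -0.03770938  0.136     ] [ 84.06388763 -53.81321467]
jarlid [ 0.59362185 -0.03757366  0.096     ] [ 84.52705179 -53.50134162]
candle [0.63471346 0.06979608 0.057     ] [86.64515758 61.44340575]
bowl [0.46836133 0.12184489 0.048     ] [-87.49190649  53.80173998]
jar side [ 83.97704614 -49.02736959] [ 86.88965719 -44.46764846]
sdial [-62.518557   -83.51427324] [ 28.39206423 142.07089005]
coaster [0.57620985 0.38323721 0.006     ] succ [0.43553006 0.37722483 0.1       ] 0.10855407488229316
```

```bash
cat >> h.py <<'E'
from scipy.spatial.transform import Rotation as Ro
TH=-0.344; O=np.array([.5320,.0410]); RL=np.array([[np.cos(TH),-np.sin(TH)],[np.sin(TH),np.cos(TH)]])
def W(x,y): return RL@np.array([x,y])/1000+O   # plinth mm -> world
def q(a): # jaw axis at world angle a
    c,s=np.cos(a),np.sin(a)
    return Ro.from_matrix(np.array([[0,c,s],[0,s,-c],[-1,0,0]])).as_quat()
JAR=W(84,-52); COA=np.array([.5762,.3832])
def dpost(deg): r=np.radians(deg); return W(62*np.cos(r),-85+62*np.sin(r))
def spost(deg): r=np.radians(deg); return W(42*np.cos(r),115+42*np.sin(r))
E
python3 - <<'E'
from h import *
print(Ro.from_quat(arm.read_eef_rot()).as_matrix().round(3))
print(JAR, W(0,-85),W(0,115))
def show(lab,p,z):
    for k in (0,1,2,3):
        pass
for d in range(180,430,30):
    r=[]
    for k in (-1,0,1,2):
        a=np.radians(d+90)+TH+k*np.pi
        s=arm.ik(np.r_[dpost(d),.153],q(a)); r.append(None if s is None else (round(s[6],2),round(s[4],2),round(s[2],2)))
    print(d,r)
for d in (45,0,-45,-90):
    s=[arm.ik(np.r_[spost(d),.18],q(np.radians(d+90)+TH+k*np.pi)) for k in (0,1)]; print(d,[None if x is None else np.round(x,2) for x in s])
for p,z in((JAR,.175),(JAR,.34),(COA,.159),(COA,.34)):
    for a in np.radians([0,45,90,135]): 
        s=arm.ik(np.r_[p,z],q(a)); print(z,np.round(a,2),None if s is None else np.round(s,2))
E
```

```text
[[-0.001  0.358  0.934]
 [-0.002  0.934 -0.358]
 [-1.    -0.002  0.   ]]
[ 0.59354142 -0.03628294] [ 0.50333329 -0.03902012] [0.57078437 0.14926252]
180 [(np.float64(1.22), np.float64(-0.0), np.float64(0.0)), (np.float64(-1.34), np.float64(-0.56), np.float64(0.47)), (np.float64(1.22), np.float64(-0.0), np.float64(0.0)), (np.float64(-1.34), np.float64(-0.56), np.float64(0.47))]
210 [(np.float64(1.71), np.float64(0.1), np.float64(-0.08)), (np.float64(-0.81), np.float64(-0.5), np.float64(0.42)), (np.float64(1.71), np.float64(0.1), np.float64(-0.08)), (np.float64(-0.81), np.float64(-0.5), np.float64(0.42))]
240 [(np.float64(2.17), np.float64(0.23), np.float64(-0.19)), (np.float64(-0.32), np.float64(-0.41), np.float64(0.35)), (np.float64(2.17), np.float64(0.23), np.float64(-0.19)), (np.float64(-0.32), np.float64(-0.41), np.float64(0.35))]
270 [(np.float64(2.58), np.float64(0.37), np.float64(-0.33)), (np.float64(0.16), np.float64(-0.35), np.float64(0.31)), (np.float64(2.58), np.float64(0.37), np.float64(-0.33)), (np.float64(0.16), np.float64(-0.35), np.float64(0.31))]
300 [(np.float64(-1.7
[... 1800 characters left out ...]
75 2.36 [ 0.17  0.69 -0.23  1.72  0.21  0.75  2.19]
0.34 0.0 [-0.26  0.53  0.46  1.55 -0.25  1.13  0.26]
0.34 0.79 [-0.16  0.51  0.3   1.55 -0.16  1.11  0.96]
0.34 1.57 [-0.07  0.5   0.16  1.54 -0.08  1.11  1.67]
0.34 2.36 [ 0.06  0.5  -0.06  1.54  0.03  1.11  2.35]
0.159 0.0 [-0.75  0.84  0.24  1.44 -0.23  0.89 -0.44]
0.159 0.79 [-0.66  0.83  0.08  1.44 -0.08  0.88  0.23]
0.159 1.57 [-0.57  0.83 -0.09  1.43  0.09  0.89  0.88]
0.159 2.36 [-0.47  0.84 -0.29  1.43  0.27  0.91  1.53]
0.34 0.0 [-0.77  0.68  0.31  1.23 -0.2   1.26 -0.47]
0.34 0.79 [-0.67  0.66  0.11  1.23 -0.07  1.25  0.22]
0.34 1.57 [-0.57  0.66 -0.09  1.23  0.06  1.26  0.91]
0.34 2.36 [-0.47  0.68 -0.29  1.22  0.19  1.27  1.6 ]
```

```bash
python3 - <<'E'
from h import *
a=1.2
arm.move_gripper(.6,effort=40)
arm.movep(np.r_[JAR,.30],q(a)); 
arm.line_to(np.r_[JAR,.175],velocity=.12)
print(arm.read_time(),arm.read_ft_force(),arm.read_tool_pos())
crop("top",280,150,100,110,5,"g1t"); crop("side",270,130,120,110,5,"g1s")
print(arm.read_opening())
E
```

```text
4.3333 [-0.5883877   0.81425496  0.24887377] [ 0.59409001 -0.03635621  0.17581515]
0.600065383105978
```

View pics/g1s.png

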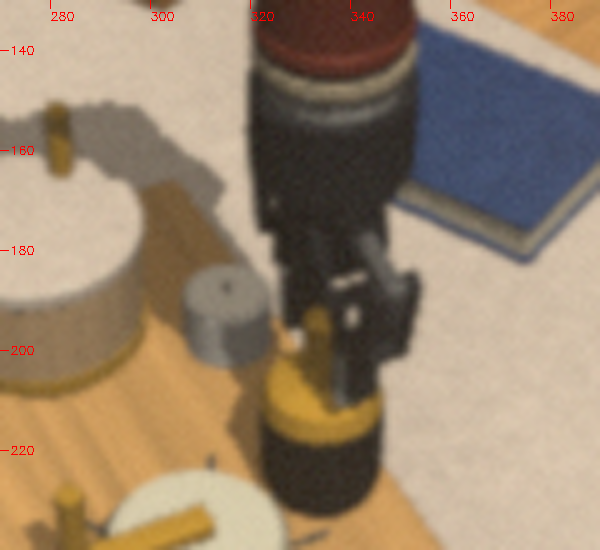

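The knob, at about (331,197), stands between the two fingers. I'll grip it and lift.

```bash
python3 - <<'E'
from h import *
arm.move_gripper(0,effort=50); print(arm.read_opening(),arm.read_ft_force())
p=arm.read_tool_pos()
arm.line_to(np.r_[p[:2],.19],velocity=.05); print(arm.read_ft_force(),arm.read_wrist_torque())
arm.line_to(np.r_[JAR,.36],velocity=.2)
print(arm.read_time(),arm.read_opening(),arm.read_ft_force())
crop("side",240,60,160,150,5,"g2s")
E
```

```text
0.21785815876053813 [-0.12302471  0.58844133  3.18690321]
[-0.52286535  0.72589377 -3.84989425] [-0.02517047 -0.053398   -0.01551351]
6.275 0.22281367552230225 [-0.26031167 -0.22109645 -3.9364965 ]
```

View pics/g2s.png

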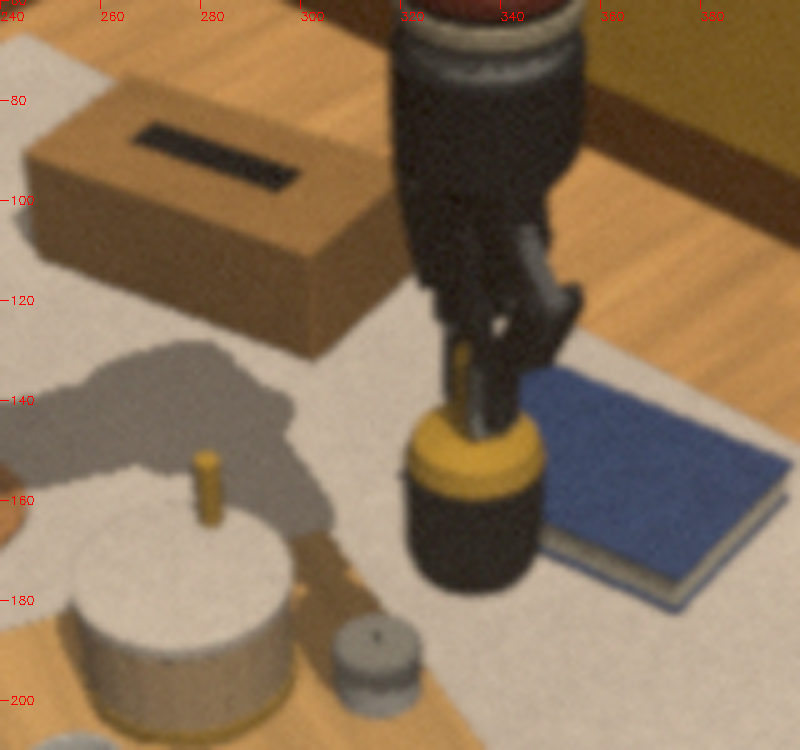

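The jar is held upright at about (335,165). Next I'll carry it over to the coaster.

```bash
python3 - <<'E'
from h import *
arm.line_to(np.r_[COA,.36],velocity=.3)
arm.line_to(np.r_[COA,.20],velocity=.15)
arm.line_to(np.r_[COA,.166],velocity=.05); arm.pause(.1)
f0=arm.read_ft_force()[2]; print(f0,arm.read_tool_pos())
z=.166
for i in range(14):
    z-=.001
    arm.line_to(np.r_[COA,z],velocity=.02)
    f=arm.read_ft_force()[2]
    if f-f0>1.5: break
print(z,f,arm.read_tool_pos(),arm.read_time())
crop("side",160,90,120,110,5,"p1s")
E
```

```text
-4.38998150691598 [0.57652136 0.3833661  0.16655439]
0.159 0.13032229924947214 [0.57631081 0.38329733 0.15960318] 11.775
```

View pics/p1s.png

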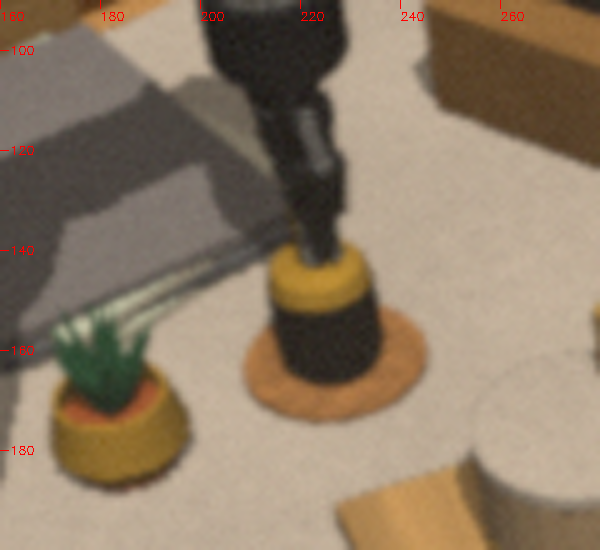

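The jar touched down at exactly the expected height (TCP 0.159) and sits inside the coaster's rim. I'll release it and go to the dial.

```bash
python3 - <<'E'
from h import *
arm.move_gripper(.5)
arm.line_to(np.r_[COA,.30],velocity=.15)
d=180; a=np.radians(d+90)+TH+np.pi
arm.movep(np.r_[dpost(d),.26],q(a))
print(arm.read_joint_positions().round(2) if hasattr(arm.read_joint_positions(),'round') else arm.read_joint_positions())
crop("side",160,90,120,110,5,"p2s"); crop("top",140,150,240,130,3,"p2t")
arm.move_gripper(.45); print(arm.read_time(),arm.read_opening())
E
```

```text
[-0.13  0.37  0.17  2.05 -0.09  0.73  1.32]
15.1667 0.44955108101235897
```

View pics/p2s.png

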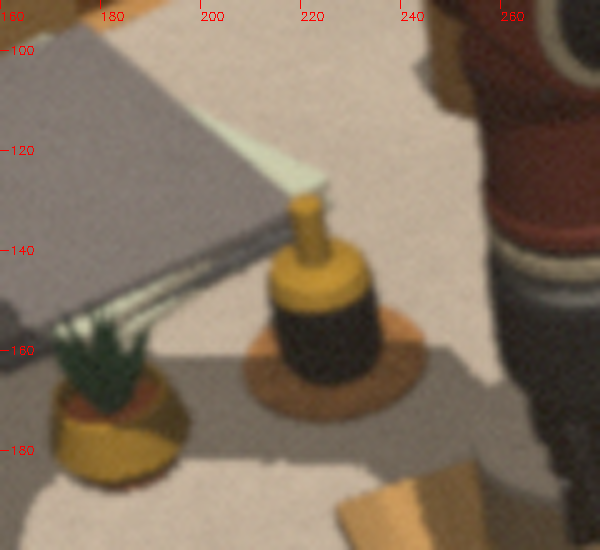

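View pics/p2t.png

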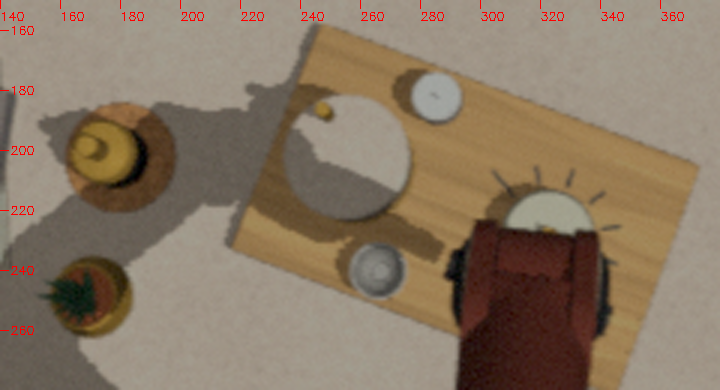

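The jar stands upright on the coaster with all-round margin. I'll swing the wrist to the branch with the full joint 7 range, cage the post loosely, and turn anticlockwise while watching the force.

```bash
cat >> h.py <<'E'
def dial_go(degs,z=.153,v=.06,fmax=14):
    for d in degs:
        arm.line_to(np.r_[dpost(d),z],velocity=v,ori=q(np.radians(d+90)+TH))
        f=arm.read_ft_force(); r=np.radians(d)+TH
        ft=f[0]*-np.sin(r)+f[1]*np.cos(r); fr=f[0]*np.cos(r)+f[1]*np.sin(r)
        print(d,"ft %.1f fr %.1f fz %.1f"%(ft,fr,f[2]),"j7 %.2f j3 %.2f"%(arm.read_joint_positions()[6],arm.read_joint_positions()[2]))
        if abs(ft)>fmax: print("stop force");break
    return d
E
python3 - <<'E'
from h import *
d=180; a=np.radians(d+90)+TH
arm.movep(np.r_[dpost(d),.24],q(a)); print(arm.read_joint_positions().round(2))
arm.line_to(np.r_[dpost(d),.153],velocity=.1); print(arm.read_ft_force())
arm.move_gripper(.3); print(arm.read_ft_force(),arm.read_time())
crop("side",240,160,120,110,5,"d1")
dial_go([190,200])
crop("side",240,160,120,110,5,"d2")
E
```

```text
[-0.69  0.6   1.06  2.09 -0.7   0.87 -1.13]
[-0.09145564  0.29254427  0.06724677]
[-0.4822369  -0.91571475  0.55736901] 18.5667
190 ft -1.2 fr 0.5 fz 1.3 j7 -0.80 j3 0.82
200 ft 0.1 fr -0.7 fz 0.4 j7 -0.65 j3 0.77
```

View pics/d2.png

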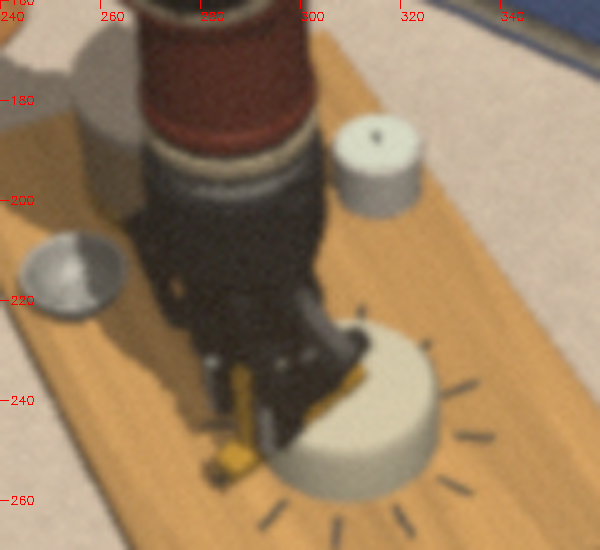

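The post (about (287,235)) is caged between the fingers and the lever is turning with them. I'll continue to the stop.

```bash
python3 - <<'E'
from h import *
dial_go(list(range(215,411,15)))
print(arm.read_time())
dial_go([416,420,423,426,429,432,434,436,438],fmax=9)
print(arm.read_time()); crop("side",240,160,120,110,5,"d3"); crop("top",215,150,160,135,5,"d3t")
E
```

```text
215 ft -1.3 fr -0.6 fz 1.1 j7 -0.42 j3 0.69
230 ft 0.9 fr 0.0 fz -0.9 j7 -0.22 j3 0.62
245 ft -1.3 fr -0.5 fz 0.9 j7 -0.02 j3 0.54
260 ft -0.9 fr -0.0 fz -0.3 j7 0.17 j3 0.47
275 ft -1.0 fr -1.0 fz 0.1 j7 0.35 j3 0.40
290 ft 0.2 fr 0.2 fz 0.1 j7 0.52 j3 0.34
305 ft -0.8 fr 0.5 fz 1.0 j7 0.69 j3 0.27
320 ft 0.9 fr -0.6 fz 0.3 j7 0.86 j3 0.19
335 ft -0.8 fr 0.2 fz 0.3 j7 1.02 j3 0.12
350 ft -0.9 fr 0.5 fz 0.4 j7 1.19 j3 0.05
365 ft 0.4 fr 0.0 fz -0.2 j7 1.35 j3 -0.02
380 ft -0.4 fr 0.7 fz -0.6 j7 1.51 j3 -0.09
395 ft 0.4 fr -0.7 fz 0.2 j7 1.68 j3 -0.16
410 ft -1.4 fr 0.1 fz -0.6 j7 1.84 j3 -0.23
25.1667
416 ft 0.2 fr -0.8 fz 0.2 j7 1.91 j3 -0.26
420 ft 0.1 fr -0.8 fz -0.1 j7 1.95 j3 -0.28
423 ft -0.0 fr -0.1 fz -0.6 j7 1.99 j3 -0.29
426 ft -0.2 fr 0.2 fz -1.0 j7 2.02 j3 -0.31
429 ft -2.7 fr 0.5 fz -1.6 j7 2.05 j3 -0.32
432 ft -8.4 fr -0.7 fz -3.6 j7 2.09 j3 -0.33
434 ft -11.7 fr -2.0 fz -4.8 j7 2.11 j3 -0.34
stop force
26.925
```

View pics/d3.png

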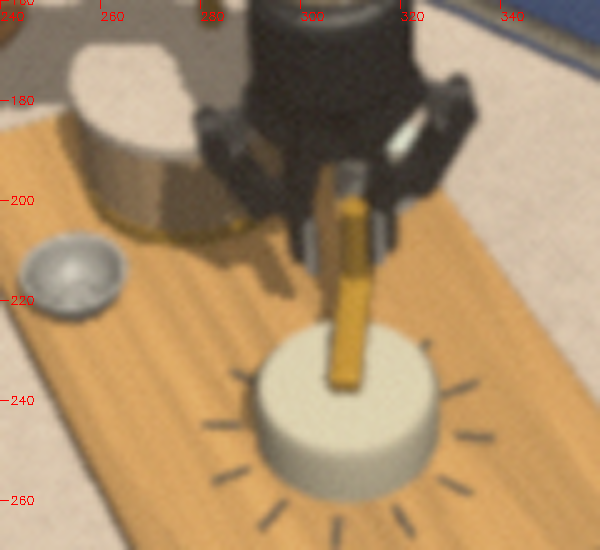

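The force rose firmly at about 430°, with the lever lying over the long mark, so the dial is at its stop. Now I'll wind it clockwise to 240° (the sixth click).

```bash
python3 - <<'E'
from h import *
dial_go(list(range(420,239,-15)))
arm.pause(.2);print(arm.read_ft_force(),arm.read_time()); crop("side",240,160,120,110,5,"d4")
p=arm.read_tool_pos()
E
```

```text
420 ft 0.8 fr -0.1 fz -0.2 j7 1.96 j3 -0.28
405 ft 1.1 fr -0.3 fz -0.4 j7 1.79 j3 -0.21
390 ft 1.1 fr 0.2 fz -0.2 j7 1.63 j3 -0.14
375 ft 0.3 fr -0.4 fz -0.1 j7 1.46 j3 -0.07
360 ft -0.0 fr 0.4 fz -0.4 j7 1.30 j3 0.00
345 ft -0.3 fr 1.1 fz 0.5 j7 1.14 j3 0.07
330 ft -0.4 fr -0.3 fz 0.2 j7 0.97 j3 0.15
315 ft 0.9 fr -0.4 fz -0.3 j7 0.81 j3 0.22
300 ft -0.5 fr -0.7 fz 0.2 j7 0.64 j3 0.29
285 ft 0.1 fr 0.4 fz 1.4 j7 0.47 j3 0.36
270 ft 0.5 fr -0.8 fz -0.4 j7 0.29 j3 0.42
255 ft 1.0 fr -0.1 fz -0.1 j7 0.11 j3 0.50
240 ft -0.5 fr -0.1 fz -0.1 j7 -0.08 j3 0.57
[-0.27258261 -0.32187411 -0.28598371] 32.625
```

View pics/d4.png

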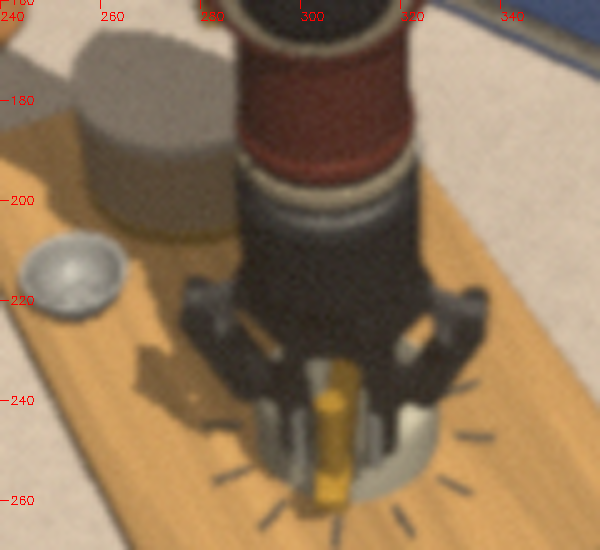

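The post (about (306,250)) rests near the middle of the open cage and the force reads zero. I'll lift off, look, and go to the shade.

```bash
cat >> h.py <<'E'
def shade_go(degs,z=.18,v=.05,fmax=16):
    for d in degs:
        arm.line_to(np.r_[spost(d),z],velocity=v,ori=q(np.radians(d+90)+TH))
        f=arm.read_ft_force(); r=np.radians(d)+TH
        ft=f[0]*-np.sin(r)+f[1]*np.cos(r)
        print(d,"ft %.1f fz %.1f j7 %.2f"%(ft,f[2],arm.read_joint_positions()[6]))
        if abs(ft)>fmax: print("stop force");break
E
python3 - <<'E'
from h import *
arm.line_to(np.r_[dpost(240),.26],velocity=.15)
arm.move_gripper(.42)
arm.movep(np.r_[spost(45),.27],q(np.radians(135)+TH))
im=snapshot("side"); crop("side",220,145,160,120,5,"e1",im)
arm.line_to(np.r_[spost(45),.18],velocity=.1); print(arm.read_ft_force(),arm.read_joint_positions().round(2))
arm.move_gripper(.3); print(arm.read_ft_force(),arm.read_time())
crop("side",220,125,120,110,5,"e2")
E
```

```text
[ 0.25150759 -0.22208399 -0.18865775] [-0.25  0.72 -0.08  1.61  0.08  0.81  1.64]
[ 0.24118522  0.19834612 -0.32927255] 36.8417
```

View pics/e1.png

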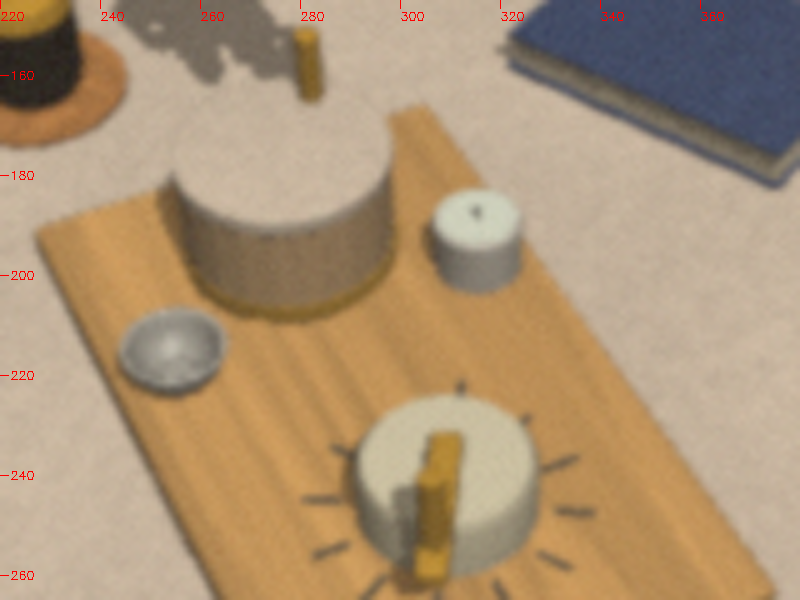

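View pics/e2.png

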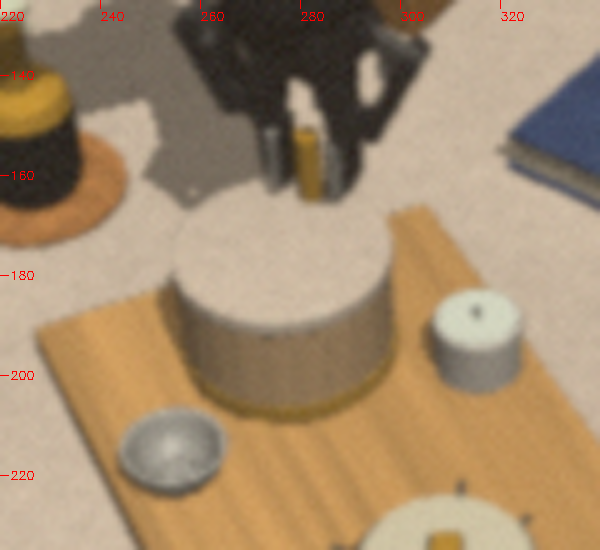

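The shade post at (282,157) is between the fingers, and the dial lever now points towards the camera. I'll turn the shade clockwise by 135°.

```bash
python3 - <<'E'
from h import *
shade_go(list(range(30,-91,-15)))
arm.pause(.2); print(arm.read_ft_force(),arm.read_time())
crop("side",220,125,120,110,5,"e3")
E
```

```text
30 ft 3.1 fz 2.0 j7 1.46
15 ft 0.1 fz -1.1 j7 1.27
0 ft 0.6 fz 0.6 j7 1.08
-15 ft 2.9 fz -1.9 j7 0.90
-30 ft 0.8 fz -0.4 j7 0.71
-45 ft -0.7 fz 0.3 j7 0.52
-60 ft 3.1 fz -0.7 j7 0.32
-75 ft 0.6 fz 0.3 j7 0.13
-90 ft 0.3 fz 0.7 j7 -0.08
[ 0.00200326 -0.11985658 -0.55271295] 40.7667
```

View pics/e3.png

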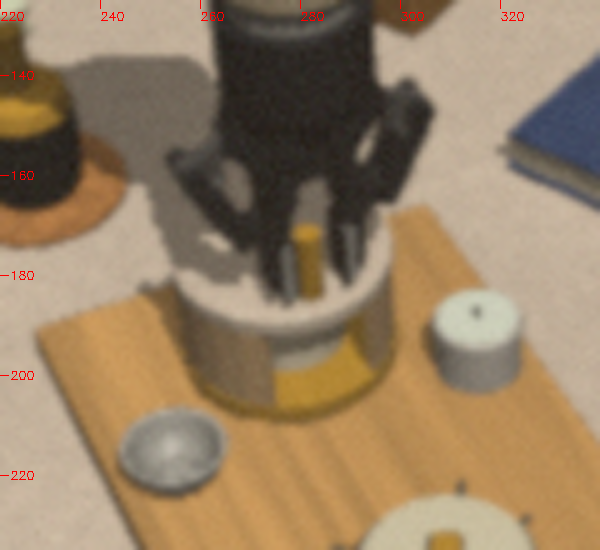

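The window faces the dial and the post (about (281,178)) is free in the cage. I'll lift, retreat clear, and check everything against the projected targets.

```bash
python3 - <<'E'
from h import *
arm.line_to(np.r_[spost(-90),.30],velocity=.15)
arm.move_j([-1.232,0.615,-0.013,1.423,0.008,1.103,-0.04])
r=np.radians(-120); tip=W(80*np.cos(r),-85+80*np.sin(r))
pts=[np.r_[dpost(240),.117],np.r_[tip,.07],np.r_[spost(-90),.142],np.r_[COA,.12],np.r_[W(0,-85),.058]]
crop("side",220,145,160,120,5,"z1",None,pts); crop("top",150,150,220,135,3,"z2",None,pts); crop("top",215,150,160,135,5,"z4",None,pts);crop("side",160,90,120,110,5,"z3")
print(arm.read_time(),arm.read_tool_pos())
E
```

```text
44.1 [0.23297773 0.60697275 0.30393773]
```

View pics/z1.png

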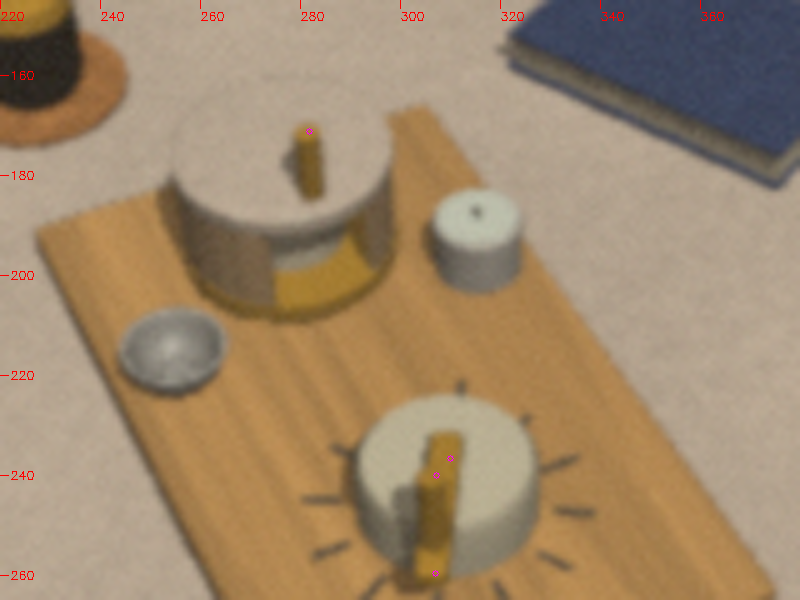

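View pics/z2.png

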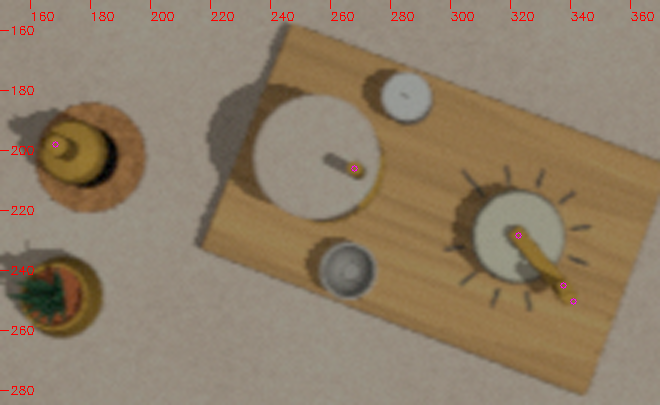

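View pics/z4.png

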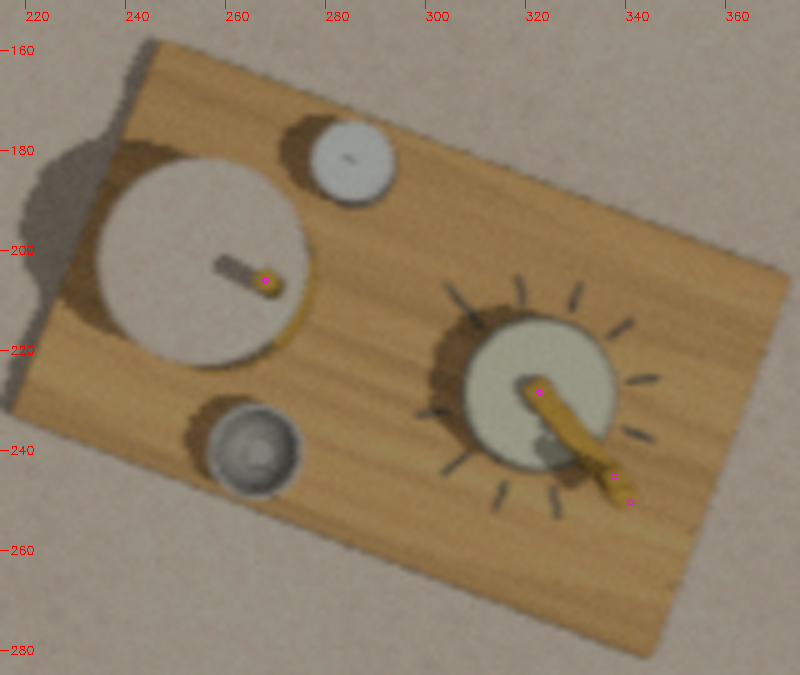

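View pics/z3.png

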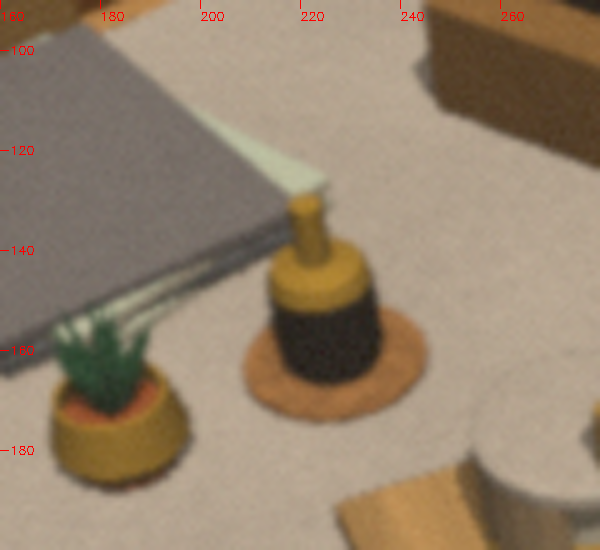

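All the projected targets coincide with the posts and the lever. Counting clockwise from the long mark, the lever covers the sixth mark. I'll hand the job in.

```bash
python3 - <<'E'
from station import arm, ticket
print(ticket.finish_job(), arm.read_time())
E
```

```text
the job is handed in; nothing more can be done
the job is handed in; nothing more can be done
```

The night lamp is set as asked and the job is handed in; the clock read about 44 s of the allowed 72 s.

- **Jar:** I lifted it by its knob and set it down on the coaster. Contact came at exactly the expected height, and the pictures show it upright with cork all round its foot.
- **Dial:** I turned it anticlockwise until the tangential force reached about 12 N with the lever on the long mark, which is the stop. I then wound it clockwise to the sixth click. In the last pictures the lever lies on the computed sixth-click line and covers the sixth mark.
- **Shade:** I turned it 135° clockwise. The window now faces the dial, and the post is within about 1 pixel of its computed place.
- **Other objects:** The candle and bowl look unmoved, and the succulent shows no shift. I never worked near the mug or the clock and did not look at them again. The arm is back at its start pose, touching nothing.

No check failed. Two small disagreements turned up, and neither affected the result:
- The side and top views disagreed by about 5 mm on where the jar first stood.
- The force reading for the jar's weight was about 1 N higher than its stated mass implies.

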